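Angle a rail past the post into the stock bay

TASK

Put the aluminium rail away in the wooden stock bay by pushing it across the desk with the fingertips: push one end and then the other to angle it past the steel post, then push it along until its front end is up against the end stop. Do not grip it or lift it off the desk, push gently, and leave everything else on the desk where it is.

Things in the scene. Friction and masses are not known exactly. Their poses are not given: they have to be found in the camera images.
- rail_center (a point): centre of the loose slotted aluminium rail (bar 160 mm long, 25 mm wide, 25 mm high, about 0.2 kg, sliding on the desk); 12.5 mm above the desk. Its y axis runs along the rail, x across it, z up
- rail_left (a point): centre of the rail's end face at its +y end, 80 mm from the rail's centre: the end that starts nearer to the post
- rail_right (a point): centre of the rail's other end face, 80 mm from the rail's centre along -y
- stock_bay: fixed wooden stock bay without a floor, screwed to the desk. Origin on the desk in the middle of its mouth; +y points into the bay (to the robot's left), +x to its back fence (away from the robot). Channel 40 mm wide (x -20 to +20 mm), 135 mm deep (end stop's face at y = 135 mm). Walls 14 mm thick, 32 mm high: front wall from y = 12 mm to the stop, back fence from y = -120 mm to the stop
- post_top (a point): top of the fixed steel post (18 mm across, 60 mm high) at the front corner of the bay's mouth, at x = -29 mm, y = 0 of the bay: the rail has to pass between it and the back fence
- bay_stop (a point): middle of the end stop's face at desk height, 135 mm straight into the bay from its origin. When the rail's front end touches it, the rear 25 mm of the rail still stand out of the mouth
- screwdriver: small screwdriver with a red handle, lying, 160 mm long, 22 mm high; bystander, origin at the middle of its underside
- primer_jar: paint jar with a black screw cap, 66 mm across, 70 mm high; bystander, origin at the middle of its underside
- solder_reel: reel of solder wire standing on its flange, about 62 mm across, 35 mm high; bystander, origin at the middle of its underside
- pliers: small pliers with yellow grips lying flat, 102 mm long, 11 mm high; bystander, origin at the middle of its underside
- dish_1: small glass dish, 43 mm across, 10 mm high; bystander, origin at the middle of its underside

How it is judged:
By the outcome, as a careful person would: the job done as asked, in the order asked, and still so for the second after the job is handed in, with the robot touching nothing.
It also fails if it takes over 72 s, if anything falls off the work surface, if the arm or the gripper's body presses on something with over 40 N, if the wrist force passes 120 N, or if a joint passes its speed limit or range.

ROBOT

A 6-joint arm with a two-finger parallel gripper is mounted at the origin on a cart in front of the work surface, level with it; the furniture and walls round the work are solid. World frame = base frame: x ahead of the robot, y to its left, z up, the work surface at z = 0. Lengths are in m, angles in degrees, forces in N, time in s.
With the tool pointing down it reaches from about 0.3 to 0.75 m from the base axis. Payload 8.5 kg.
Tool frame: the origin (TCP) lies midway between the tips of the shut fingers; the grasp point (between the pads) lies 19 mm behind it (env.grip_depth is the distance from the TCP to the grasp point, in m); x points along the fingers, y is the direction in which the jaws open and shut, and the axes are right-handed (so a half turn about x gives the same grasp; the last joint's range is limited). The gripper opens to 85 mm and grips with 20 to 120 N. Pads are 22 mm wide; open, the fingers measure 114 mm over their backs; the gripper's body (76 mm by 85 mm) begins 54 mm behind the grasp point. The pads swing forward as they close: fully open they stand 13 mm farther back than shut.
Start: joints at [59.742, 21.807, 74.336, -0, 83.858, -12.336], TCP at [0.169, 0.523, 0.231] pointing down, gripper open.
Joint ranges: [-178.18, 178.18], [-50.72, 133.34], [12.68, 142.11], [-81.47, 261.47], [9.98, 163.14], [-165.26, 165.26]. Speed limits (degrees/s): [136.94, 136.94, 180, 180, 180, 180].

INTERFACE

Orientations are given as a 3x3 rotation matrix whose columns are the frame's x, y, z axes.
In Python, from rig import env gives the robot as it stands.
- The arm moves only by the tool play_rows, never from a script. Its arguments are lists of equal length, an entry for each row: "travel": the shift along the world's x, y, z in cm, a list of three; "rotation": the turn, a rotation vector about the world's x, y, z in rad, a list of three; "claw": the finger opening in cm, from 0 to 8.54. A call has 1 to 12 rows; each row shifts and turns the pose as measured when the row begins; what a row does not reach is not made up. A row lasts 1/12 s, in which the tool goes at most 41.7 mm and 7.16 degrees, less where a joint would pass 70% of its speed; a pose out of reach is approached as far as the arm can. A call is refused whole if a number of a shift passes 4.17 or a number of a turn 0.125, either way. A call with a gripper value outside its range is refused whole. The fingers move at their own pace and stop on an object; "squeeze" is the grip in N (left out, the last holds). Time passes only in rows, so rows that do not move let the fingers close. It gives the time, the measured TCP pose, the force and the opening at its end, in the units of the state.
- env.observe(): the state, without advancing time (a new reading comes with each control period).
- env.get_image(name): name is "scene" or "top" or "wrist"; returns the picture (420x560x3 uint8, red, green, blue); there is no depth.
- env.camera_info(name): a dict with "vertical_fov" (degrees; the focal length in pixels is half the picture's height over the tangent of half this angle, whatever the lens; pixels are square), "cx", "cy" (the principal point, pixels), "eye" and "rotation" of the camera in the world. Camera axes: x right, y down, z forward; pixel columns grow to the right and rows downward; lengths in m; the calibration is good to about 2 mm. A picture is of the moment at which its call begins: read the wrist's pose just before it. camera_info takes no time and is no camera call; for the wrist camera it gives the pose at the moment of the call.
- env.close_job(): hands the job in, once; it reports no verdict.
The state is a dict: "time_s": time; "q": joint angles; "qvel": joint speeds; "joint_efforts": joint torques, N m; "position": TCP position; "tool_rot": TCP orientation; "ft_force": force on the tool from outside, world axes, zero at the start; "wrist_torque": the same for the moment, N m; "grip_width": finger opening in m.
Only numpy, scipy, OpenCV 4.12 (cv2) and the standard library are available. Lean on these libraries where they do the work, as an engineer would, in place of code of your own. Each camera call takes 0.05 s, during which the arm holds its last target.

## Working session

There is one attempt and no reset: what is moved stays moved. The work goes in short steps, Python scripts to look and compute and a tool call to move; the robot and the scene stay as the last step left them, time stands still between calls to the robot, and variables do not carry over. Pictures are saved under pics/ and viewed, and the job is handed in when it is done.

Besides the shell and the picture viewer there is one more tool, called after "Emit:" by a JSON object that holds its "api" and its "payload". play_rows: Moves the arm, as the interface text tells. Its arguments: {"type":"object","properties":{"travel":{"type":"array","items":{"type":"array","items":{"type":"number"}}},"rotation":{"type":"array","items":{"type":"array","items":{"type":"number"}}},"claw":{"type":"array","items":{"type":"number"}},"squeeze":{"type":"number"}},"required":["travel","rotation","claw"]}

```bash
mkdir -p pics; ls; python3 - <<'E'
from rig import env
import cv2
for n in ["top","scene"]:
    print(env.camera_info(n))
    cv2.imwrite(f"pics/{n}0.png",cv2.cvtColor(env.get_image(n),cv2.COLOR_RGB2BGR))
print(env.observe())
E
```

```text
pics
{'vertical_fov': 56.53117429744566, 'cx': 283.6755971936733, 'cy': 204.1001721926965, 'eye': array([0.39154739, 0.0455076 , 1.03310627]), 'rotation': array([[-0.02265817, -0.98195851,  0.1877341 ],
       [-0.99972366,  0.02107839, -0.01040727],
       [ 0.00626238, -0.18791803, -0.98216475]])}
{'vertical_fov': 42.575401787866525, 'cx': 277.902652070724, 'cy': 220.56686992180258, 'eye': array([-0.29654797,  0.93074006,  1.39190656]), 'rotation': array([[-0.7399916 , -0.48376207,  0.46731862],
       [-0.67236616,  0.55096176, -0.49433277],
       [-0.01833524, -0.68001132, -0.73297232]])}
{'time_s': 0.1, 'q': array([ 5.97425591e+01,  2.18380877e+01,  7.43796130e+01, -1.18349519e-03,
        8.38589995e+01, -1.23349460e+01]), 'qvel': array([-0.00660742, -0.1853009 , -0.05050486, -0.07238761,  0.01851262,
        0.09159972]), 'joint_efforts': array([ 3.78793615e-03, -4.49219370e+01, -2.31658798e+01, -1.30737553e-04,
        3.64768486e-03, -8.81598623e-06]), 'position': array([0.16911321, 0.52307379, 0.23076924]), 'tool_rot': array([[-6.56797621e-04,  3.07727652e-01,  9.51474256e-01],
       [-1.16665139e-03,  9.51473578e-01, -3.07728238e-01],
       [-9.99999104e-01, -1.31215394e-03, -2.65914689e-04]]), 'ft_force': array([ 0.11336353, -0.75573726,  0.35753773]), 'wrist_torque': array([ 0.03861902,  0.00509491, -0.0046305 ]), 'grip_width': 0.08516987587198445}
```

View pics/top0.png

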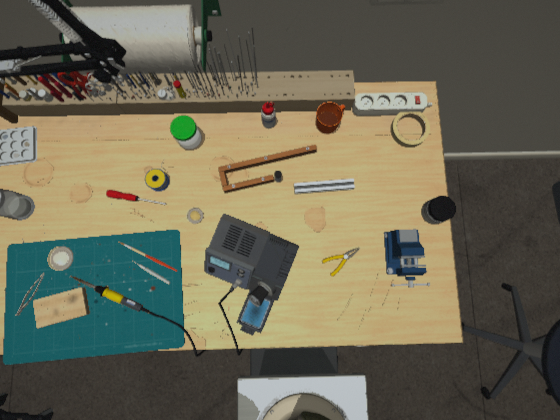

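View pics/scene0.png

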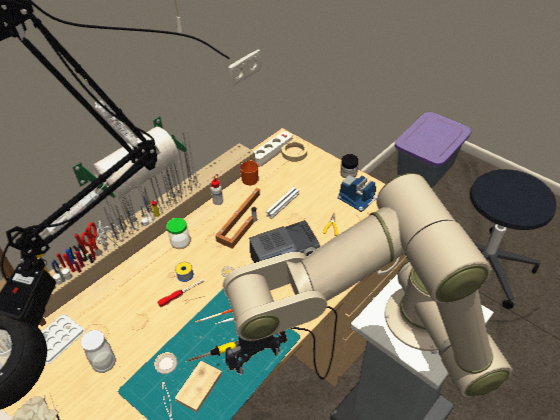

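The top view shows the rail at about (324,186), the bay from about (222,178) to (316,148) and the post near (278,175). I'll enlarge it to read points.

```bash
cat > h.py <<'E'
import numpy as np, cv2
from rig import env
def px2w(name,u,v,z,ci=None):
    c=ci or env.camera_info(name); f=210/np.tan(np.radians(c['vertical_fov']/2))
    d=c['rotation']@np.array([(u-c['cx'])/f,(v-c['cy'])/f,1]); e=c['eye']
    return e+d*(z-e[2])/d[2]
def w2px(name,p,ci=None):
    c=ci or env.camera_info(name); f=210/np.tan(np.radians(c['vertical_fov']/2))
    q=c['rotation'].T@(np.asarray(p)-c['eye']); return np.array([c['cx']+f*q[0]/q[2],c['cy']+f*q[1]/q[2]])
def crop(name,fn,x0,y0,w,h,s):
    im=cv2.cvtColor(env.get_image(name),cv2.COLOR_RGB2BGR)
    cv2.imwrite(fn,cv2.resize(im[y0:y0+h,x0:x0+w],None,fx=s,fy=s,interpolation=cv2.INTER_CUBIC))
E
python3 - <<'E'
import cv2
im=cv2.imread('pics/top0.png')
cv2.imwrite('pics/top0c.png',cv2.resize(im[130:230,210:370],None,fx=5,fy=5,interpolation=cv2.INTER_CUBIC))
E
```

```text
(no output)
```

View pics/top0c.png

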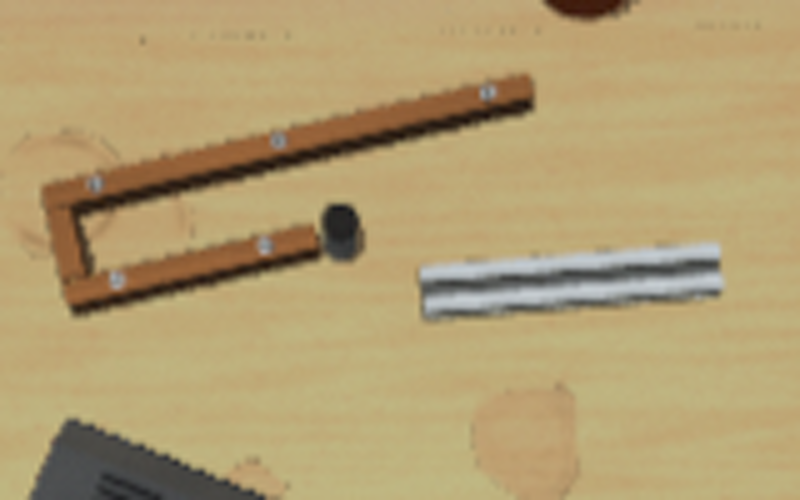

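```bash
cat > m.py <<'E'
from h import *
from scipy.optimize import least_squares
C=lambda p:(210+p[0]/5-0.4,130+p[1]/5-0.4)
T=env.camera_info('top')
def tf(s,p): c,n=np.cos(s[2]),np.sin(s[2]); return np.array([s[0]+c*p[0]-n*p[1],s[1]+n*p[0]+c*p[1],p[2]])
bay=[((20,-120,32),(534,98)),((34,-120,32),(531,75)),((34,149,32),(42,186)),((20,135,32),(76,207)),((-20,135,32),(89,277)),((-34,149,32),(68,302)),((-34,12,32),(319,248)),((-20,12,32),(314,226))]
rail=[((12.5,80,25),(420,268)),((12.5,-80,25),(719,244)),((-12.5,-80,25),(721,291)),((-12.5,80,25),(423,314))]
def fit(pts,s0):
    W=[np.array(a)/1000 for a,_ in pts]; P=[C(b) for _,b in pts]
    r=least_squares(lambda s:np.concatenate([w2px('top',tf(s,w),T)-p for w,p in zip(W,P)]),s0)
    return r.x,r.fun.reshape(-1,2)
E
python3 - <<'E'
from m import *
b,r=fit(bay,[.45,.05,.2]);print(b,np.degrees(b[2]));print(r.round(2))
a,r=fit(rail,[.4,-.05,0]);print(a,np.degrees(a[2]));print(r.round(2))
print('post',px2w('top',*C((341,218)),.06),tf(b,np.array([-29,0,60])/1000))
c,n=np.cos(b[2]),np.sin(b[2]);d=a[:2]-b[:2];print('rail in bay mm',1000*(c*d[0]+n*d[1]),1000*(-n*d[0]+c*d[1]),np.degrees(a[2]-b[2]))
E
```

```text
[0.68581926 0.0547831  0.21247301] 12.173806638100253
[[ 0.75  0.09]
 [ 0.06 -0.15]
 [-0.24 -0.06]
 [-0.79 -0.48]
 [-0.27 -0.2 ]
 [-0.19  1.05]
 [ 0.45  0.13]
 [ 0.24 -0.46]]
[ 0.63237887 -0.07277855  0.05824597] 3.3372479782259625
[[-0.23 -0.01]
 [-0.21  0.17]
 [ 0.47 -0.12]
 [-0.02 -0.04]]
post [0.65887961 0.04848956 0.06      ] [0.6574714  0.04866764 0.06      ]
rail in bay mm -79.13858777979944 -113.42369143415365 -8.83655865987429
```

```bash
python3 - <<'E'
from h import *
for n,u,v,z in [('stn corner top',298,240,.08),('stn back',232,214,.08),('stn corner floor',298,245,0),('jar',440,208,.07),('plier',350,250,0),('vise',388,232,.05),('dish',195,215,.01),('mug',328,125,.08)]:
    print(n,px2w('top',u,v,z).round(3))
b=(.6858,.0548,.2125);c,n=np.cos(b[2]),np.sin(b[2])
f=lambda x,y:(b[0]+c*x-n*y,b[1]+n*x+c*y)
for p in [(-105,-50),(-25,-40),(0,-225),(0,-40),(-105,-185)]: print(p,np.round(f(p[0]/1e3,p[1]/1e3),3))
E
```

```text
stn corner top [0.484 0.002 0.08 ]
stn back [0.552 0.164 0.08 ]
stn corner floor [ 0.478 -0.001  0.   ]
jar [ 0.557 -0.357  0.07 ]
plier [ 0.462 -0.137  0.   ]
vise [ 0.502 -0.227  0.05 ]
dish [0.563 0.27  0.01 ]
mug [ 0.78  -0.084  0.08 ]
(-105, -50) [ 0.594 -0.016]
(-25, -40) [0.67 0.01]
(0, -225) [ 0.733 -0.165]
(0, -40) [0.694 0.016]
(-105, -185) [ 0.622 -0.148]
```

```bash
python3 - <<'E'
import cv2
im=cv2.imread('pics/scene0.png')
cv2.imwrite('pics/scene0c.png',cv2.resize(im[150:290,190:390],None,fx=4,fy=4,interpolation=cv2.INTER_CUBIC))
E
```

```text
(no output)
```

View pics/scene0c.png

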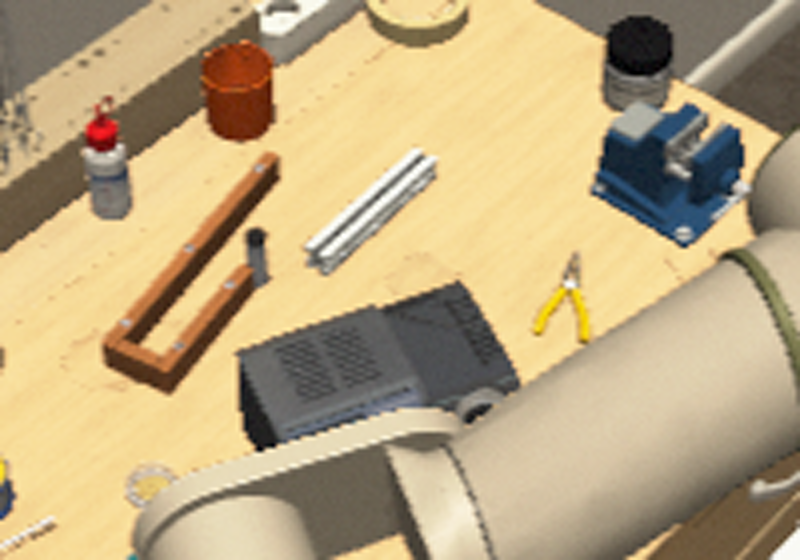

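Emit:
{"api": "play_rows", "payload": {"travel": [[2.4, -3.1, 0], [2.4, -3.1, 0], [2.4, -3.1, 0], [2.4, -3.1, 0], [2.4, -3.1, 0], [2.4, -3.1, 0], [2.4, -3.1, 0], [2.4, -3.1, 0], [2.4, -3.1, 0], [2.4, -3.1, 0], [2.4, -3.1, 0], [2.4, -3.1, 0]], "rotation": [[0, 0, 0.105], [0, 0, 0.105], [0, 0, 0.105], [0, 0, 0.105], [0, 0, 0.105], [0, 0, 0], [0, 0, 0], [0, 0, 0], [0, 0, 0], [0, 0, 0], [0, 0, 0], [0, 0, 0]], "claw": [0, 0, 0, 0, 0, 0, 0, 0, 0, 0, 0, 0], "squeeze": 20}}

```text
time_s: 1.1
position: [0.4555, 0.1425, 0.2275]
tool_rot: [[-0.006, -0.227, 0.974], [-0.004, 0.974, 0.227], [-1.0, -0.003, -0.006]]
ft_force: [0.6, 0.5, 0.3]
grip_width: 0.0
```

```bash
cat >> m.py <<'E'
B=(.6858,.0548,.2125)
def tobay(p):
    c,n=np.cos(B[2]),np.sin(B[2]);d=np.array(p[:2])-B[:2];return np.array([c*d[0]+n*d[1],-n*d[0]+c*d[1]])*1000
def fb(x,y):
    c,n=np.cos(B[2]),np.sin(B[2]);x,y=x/1e3,y/1e3;return np.array([B[0]+c*x-n*y,B[1]+n*x+c*y])
def st():
    o=env.observe();R=o['tool_rot'];p=o['position']
    print('t',round(o['time_s'],2),'pos',p.round(4),'bay',tobay(p).round(1),'F',o['ft_force'].round(1),'w',round(o['grip_width'],4),'jaw az',np.degrees(np.arctan2(R[1,1],R[0,1])).round(1),'x',R[:,0].round(2))
    return o
E
python3 - <<'E'
from m import *
st()
for u,v,z in [(328,131,0),(328,103,.08),(328,103,.1),(328,117,.09)]: print(px2w('top',u,v,z).round(3))
E
```

```text
t 1.1 pos [0.4555 0.1425 0.2275] bay [-206.6  134.3] F [0.6 0.5 0.3] w 0.0 jaw az 103.1 x [-0.01 -0.   -1.  ]
[ 0.794 -0.094  0.   ]
[ 0.84  -0.087  0.08 ]
[ 0.831 -0.084  0.1  ]
[ 0.797 -0.084  0.09 ]
```

Emit:
{"api": "play_rows", "payload": {"travel": [[1.7, -2.0, 0], [1.7, -2.0, 0], [1.7, -2.0, 0], [1.7, -2.0, 0], [1.7, -2.0, -1.5], [1.7, -2.0, -1.5], [1.7, -2.0, -1.5], [1.7, -2.0, -1.5], [0, 0, -1.5], [0, 0, -1.5], [0, 0, 0]], "rotation": [[0.02, -0.1, 0], [0.02, -0.1, 0], [0, 0, 0], [0, 0, 0], [0, 0, 0], [0, 0, 0], [0, 0, 0], [0, 0, 0], [0, 0, 0], [0, 0, 0], [0, 0, 0]], "claw": [0, 0, 0, 0, 0, 0, 0, 0, 0, 0, 0]}}

```text
time_s: 2.02
position: [0.6001, -0.0357, 0.1303]
tool_rot: [[0.2, -0.214, 0.956], [0.033, 0.977, 0.211], [-0.979, -0.011, 0.203]]
ft_force: [-1.0, 0.2, -0.6]
grip_width: -0.0001
```

```bash
python3 - <<'E'
from m import *
st(); cv2.imwrite('pics/w1.png',cv2.cvtColor(env.get_image('wrist'),cv2.COLOR_RGB2BGR))
crop('top','pics/t1.png',210,110,160,120,5)
E
```

```text
t 2.02 pos [ 0.6001 -0.0357  0.1303] bay [-102.8  -70.4] F [-1.   0.2 -0.6] w -0.0001 jaw az 102.3 x [ 0.2   0.03 -0.98]
```

View pics/t1.png

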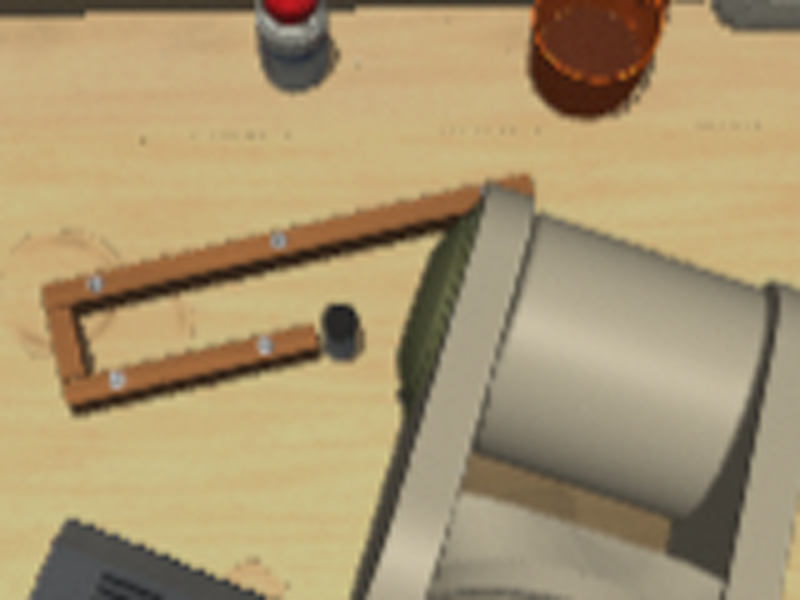

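View pics/w1.png

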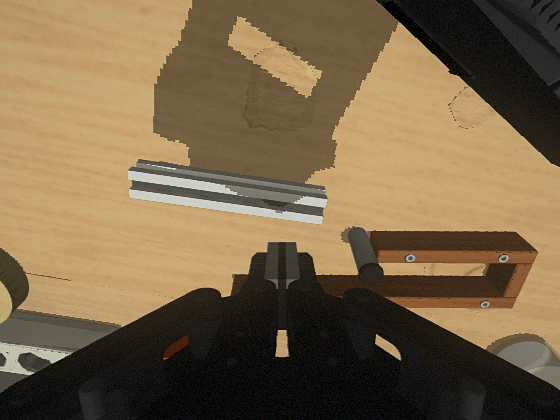

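Emit:
{"api": "play_rows", "payload": {"travel": [[-0.9, 0.5, 0], [0, 0, -2], [0, 0, -2], [0, 0, -2], [0, 0, -2], [0, 0, -1.5], [0, 0, -1.0], [0, 0, 0]], "rotation": [[0, 0, 0], [0, 0, 0], [0, 0, 0], [0, 0, 0], [0, 0, 0], [0, 0, 0], [0, 0, 0], [0, 0, 0]], "claw": [0, 0, 0, 0, 0, 0, 0, 0]}}

```text
time_s: 2.78
position: [0.596, -0.028, 0.0371]
tool_rot: [[0.224, -0.219, 0.95], [0.028, 0.976, 0.218], [-0.974, -0.022, 0.225]]
ft_force: [-0.2, 0.8, 0.0]
grip_width: 0.0001
```

```bash
python3 - <<'E'
from m import *
st(); cv2.imwrite('pics/w2.png',cv2.cvtColor(env.get_image('wrist'),cv2.COLOR_RGB2BGR))
E
```

```text
t 2.78 pos [ 0.596  -0.028   0.0371] bay [-105.2  -62. ] F [-0.2  0.8  0. ] w 0.0001 jaw az 102.6 x [ 0.22  0.03 -0.97]
```

View pics/w2.png

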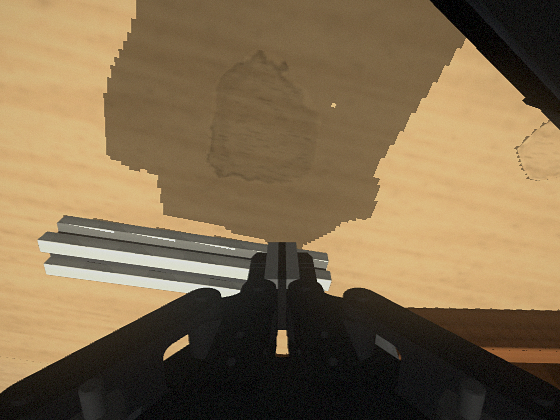

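Emit:
{"api": "play_rows", "payload": {"travel": [[0, 0, -1.0], [0, 0, -1.0], [0, 0, -0.5], [0.4, 0.1, 0], [0.4, 0.1, 0], [0.4, 0.1, 0], [0.4, 0.1, 0]], "rotation": [[0, 0, 0], [0, 0, 0], [0, 0, 0], [0, 0, 0], [0, 0, 0], [0, 0, 0], [0, 0, 0]], "claw": [0, 0, 0, 0, 0, 0, 0]}}

```text
time_s: 3.42
position: [0.6155, -0.0241, 0.0149]
tool_rot: [[0.231, -0.219, 0.948], [0.026, 0.975, 0.219], [-0.973, -0.026, 0.231]]
ft_force: [-0.9, 0.3, 0.3]
grip_width: -0.0001
```

```bash
python3 - <<'E'
from m import *
st()
E
```

```text
t 3.42 pos [ 0.6155 -0.0241  0.0149] bay [-85.4 -62.3] F [-0.9  0.3  0.3] w -0.0001 jaw az 102.6 x [ 0.23  0.03 -0.97]
```

Emit:
{"api": "play_rows", "payload": {"travel": [[0.4, 0.1, 0], [0.4, 0.1, 0], [0.4, 0.1, 0], [0.4, 0.1, 0], [0.4, 0.1, 0], [0, 0, 0]], "rotation": [[0, 0, 0], [0, 0, 0], [0, 0, 0], [0, 0, 0], [0, 0, 0], [0, 0, 0]], "claw": [0, 0, 0, 0, 0, 0]}}

```text
time_s: 3.92
position: [0.6392, -0.0183, 0.0157]
tool_rot: [[0.233, -0.219, 0.947], [0.026, 0.975, 0.219], [-0.972, -0.027, 0.233]]
ft_force: [-1.8, -0.1, -0.5]
grip_width: -0.0004
```

```bash
python3 - <<'E'
from m import *
st(); cv2.imwrite('pics/w3.png',cv2.cvtColor(env.get_image('wrist'),cv2.COLOR_RGB2BGR))
E
```

```text
t 3.92 pos [ 0.6392 -0.0183  0.0157] bay [-61.  -61.6] F [-1.8 -0.1 -0.5] w -0.0004 jaw az 102.7 x [ 0.23  0.03 -0.97]
```

View pics/w3.png

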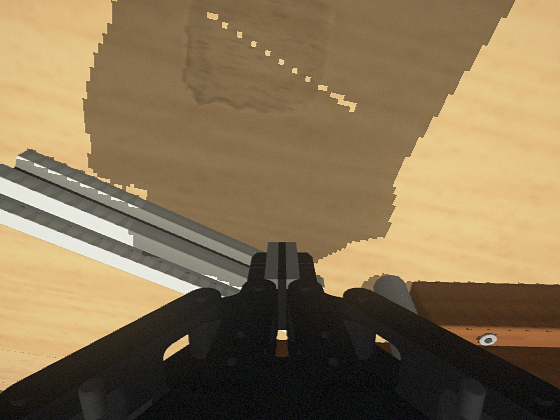

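Emit:
{"api": "play_rows", "payload": {"travel": [[-1.5, -0.3, 0], [-1.5, -1.0, 0.5], [-1, -2, 2], [-0.5, -2, 2.5], [-0.5, -2, 2.5], [0, -1, 2.5], [0, 0, 2], [0, 0, 0]], "rotation": [[0, 0, 0], [0, 0, 0], [0, 0, 0], [0, 0, 0], [0, 0, 0], [0, 0, 0], [0, 0, 0], [0, 0, 0]], "claw": [0, 0, 0, 0, 0, 0, 0, 0]}}

```text
time_s: 4.63
position: [0.5842, -0.1038, 0.1395]
tool_rot: [[0.23, -0.22, 0.948], [0.027, 0.975, 0.22], [-0.973, -0.026, 0.23]]
ft_force: [0.1, -0.5, 0.6]
grip_width: -0.0003
```

```bash
python3 - <<'E'
from m import *
st(); c=env.camera_info('wrist'); im=env.get_image('wrist'); cv2.imwrite('pics/w4.png',cv2.cvtColor(im,cv2.COLOR_RGB2BGR))
import pickle; pickle.dump(c,open('w4.pkl','wb')); print(c)
E
```

```text
t 4.63 pos [ 0.5842 -0.1038  0.1395] bay [-132.8 -133.6] F [ 0.1 -0.5  0.6] w -0.0003 jaw az 102.7 x [ 0.23  0.03 -0.97]
{'vertical_fov': 66.3503224887573, 'cx': 281.62478198954346, 'cy': 200.4987348102593, 'eye': array([ 0.48290319, -0.12344716,  0.26197023]), 'rotation': array([[-0.21928539,  0.84348085,  0.49036106],
       [ 0.97534543,  0.20229284,  0.08819801],
       [-0.0248032 ,  0.49761195, -0.86704507]])}
```

View pics/w4.png

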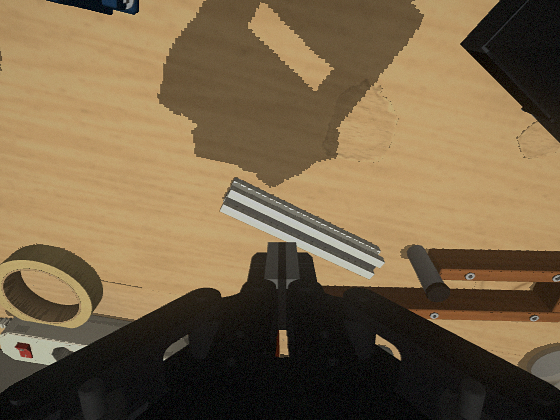

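```bash
cat >> m.py <<'E'
def wfit(pts,c,s0=(.64,-.06,-.2)):
    # pts: list of (local mm, px) with camera c
    r=least_squares(lambda s:np.concatenate([w2px('wrist',tf(s,np.array(a)/1e3),c)-np.array(b) for a,b in pts]),s0)
    s=r.x;print('rail bay',tobay(s).round(1),'yaw',np.degrees(s[2]-B[2]).round(1),'world',s.round(4));print('res',r.fun.reshape(-1,2).round(1).tolist())
    for k in (-80,-50,50,80):
        e=tf(s,np.array([0,k/1e3,0]));print(k,'world',e[:2].round(3),'bay',tobay(e).round(1))
    return s
NR,FR,FL,NL=(-12.5,-80,25),(12.5,-80,25),(12.5,80,25),(-12.5,80,25)
E
python3 - <<'E'
import pickle;from m import *
c=pickle.load(open('w4.pkl','rb'))
s=wfit([(NR,(229,190)),(FR,(220,209)),(FL,(373,279)),(NL,(384,262))],c)
# check bay from wrist: post top
print(px2w('wrist',437,288,.06,c),fb(-29,0))
E
python3 -c "
import cv2
im=cv2.imread('pics/w4.png');cv2.imwrite('pics/w4c.png',cv2.resize(im[160:310,200:460],None,fx=3,fy=3,interpolation=cv2.INTER_CUBIC))"
```

```text
rail bay [ -61.9 -113.8] yaw -27.6 world [ 0.6493 -0.0695 -0.2688]
res [[1.6, -1.1], [-0.8, 2.1], [-2.9, -0.6], [1.8, -0.8]]
-80 world [ 0.628 -0.147] bay [ -99.  -184.7]
-50 world [ 0.636 -0.118] bay [ -85.1 -158.1]
50 world [ 0.663 -0.021] bay [-38.8 -69.5]
80 world [0.671 0.008] bay [-24.9 -42.9]
[0.64971332 0.0436416  0.06      ] [0.65745231 0.04868377]
```

View pics/w4c.png

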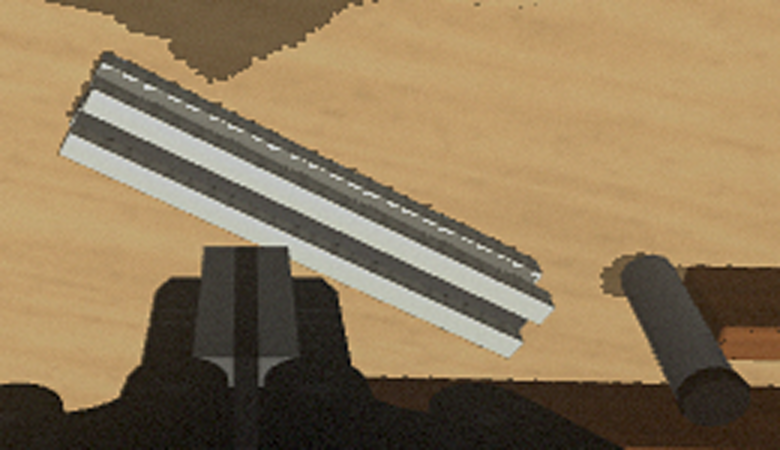

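Emit:
{"api": "play_rows", "payload": {"travel": [[0.6, -2.6, 0], [0, 0, -2.5], [0, 0, -2.5], [0, 0, -2.5], [0, 0, -2.5], [0, 0, -1.7], [0, 0, -0.8], [0, 0, 0]], "rotation": [[0, 0, 0], [0, 0, 0], [0, 0, 0], [0, 0, 0], [0, 0, 0], [0, 0, 0], [0, 0, 0], [0, 0, 0]], "claw": [0, 0, 0, 0, 0, 0, 0, 0]}}

```text
time_s: 5.35
position: [0.5866, -0.1274, 0.0016]
tool_rot: [[0.223, -0.223, 0.949], [0.029, 0.975, 0.222], [-0.974, -0.022, 0.224]]
ft_force: [1.2, -2.8, 4.3]
grip_width: -0.0005
```

```bash
python3 - <<'E'
from m import *
st()
E
```

```text
t 5.35 pos [ 0.5866 -0.1274  0.0016] bay [-135.4 -157.2] F [ 1.2 -2.8  4.3] w -0.0005 jaw az 102.9 x [ 0.22  0.03 -0.97]
```

Emit:
{"api": "play_rows", "payload": {"travel": [[0, 0, 1.3], [0, -0.1, 0], [0.5, 0.1, 0], [0.5, 0.1, 0], [0.5, 0.1, 0], [0.5, 0.1, 0], [0.5, 0.1, 0], [0.5, 0.1, 0], [0.5, 0.1, 0], [0.5, 0.1, 0], [0, 0, 0]], "rotation": [[0, 0, 0], [0, 0, 0], [0, 0, 0], [0, 0, 0], [0, 0, 0], [0, 0, 0], [0, 0, 0], [0, 0, 0], [0, 0, 0], [0, 0, 0], [0, 0, 0]], "claw": [0, 0, 0, 0, 0, 0, 0, 0, 0, 0, 0]}}

```text
time_s: 6.27
position: [0.6313, -0.1186, 0.0148]
tool_rot: [[0.223, -0.224, 0.949], [0.03, 0.974, 0.223], [-0.974, -0.022, 0.224]]
ft_force: [-0.2, 0.6, 0.2]
grip_width: -0.0001
```

```bash
python3 - <<'E'
from m import *
st(); cv2.imwrite('pics/w5.png',cv2.cvtColor(env.get_image('wrist'),cv2.COLOR_RGB2BGR))
E
```

```text
t 6.27 pos [ 0.6313 -0.1186  0.0148] bay [ -89.9 -158. ] F [-0.2  0.6  0.2] w -0.0001 jaw az 102.9 x [ 0.22  0.03 -0.97]
```

View pics/w5.png

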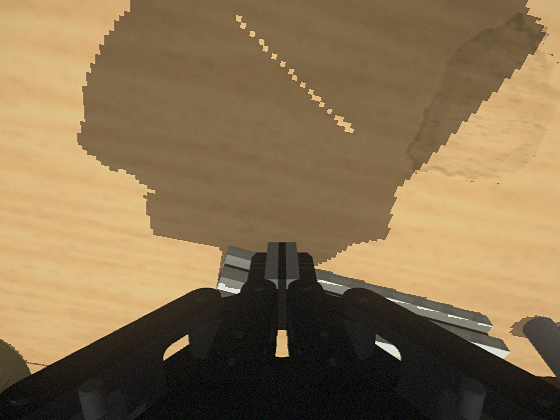

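Pushing works; the rail is now about half turned back and clear of the post. I'll continue pushing the right end.

Emit:
{"api": "play_rows", "payload": {"travel": [[0.5, 0.1, 0], [0.5, 0.1, 0], [0.5, 0.1, 0], [0.5, 0.1, 0], [0.5, 0.1, 0], [0.4, 0.1, 0], [0, 0, 0]], "rotation": [[0, 0, 0], [0, 0, 0], [0, 0, 0], [0, 0, 0], [0, 0, 0], [0, 0, 0], [0, 0, 0]], "claw": [0, 0, 0, 0, 0, 0, 0]}}

```text
time_s: 6.9
position: [0.6625, -0.1122, 0.0146]
tool_rot: [[0.222, -0.223, 0.949], [0.03, 0.974, 0.222], [-0.975, -0.021, 0.223]]
ft_force: [0.6, 0.5, -0.4]
grip_width: 0.0
```

Emit:
{"api": "play_rows", "payload": {"travel": [[-1.5, -0.3, 0], [-1.5, 1.5, 0.5], [-1, 2, 2], [0, 2, 2.5], [0, 2, 2.5], [0, 1, 2.5], [0, 0, 2], [0, 0, 0]], "rotation": [[0, 0, 0], [0, 0, 0], [0, 0, 0], [0, 0, 0], [0, 0, 0], [0, 0, 0], [0, 0, 0], [0, 0, 0]], "claw": [0, 0, 0, 0, 0, 0, 0, 0]}}

```text
time_s: 7.57
position: [0.6195, -0.0262, 0.1381]
tool_rot: [[0.22, -0.222, 0.95], [0.031, 0.975, 0.221], [-0.975, -0.019, 0.221]]
ft_force: [0.2, -1.1, -0.4]
grip_width: 0.0003
```

```bash
cat >> m.py <<'E'
import pickle
def wsnap(n):
    st(); c=env.camera_info('wrist'); im=env.get_image('wrist'); im=cv2.cvtColor(im,cv2.COLOR_RGB2BGR); cv2.imwrite(f'pics/{n}.png',im)
    pickle.dump(c,open(n+'.pkl','wb')); cv2.imwrite(f'pics/{n}c.png',cv2.resize(im[150:350,180:440],None,fx=3,fy=3,interpolation=cv2.INTER_CUBIC))
E
python3 -c "
from m import *
wsnap('w6')"
```

```text
t 7.57 pos [ 0.6195 -0.0262  0.1381] bay [-81.9 -65.2] F [ 0.2 -1.1 -0.4] w 0.0003 jaw az 102.8 x [ 0.22  0.03 -0.98]
```

View pics/w6.png

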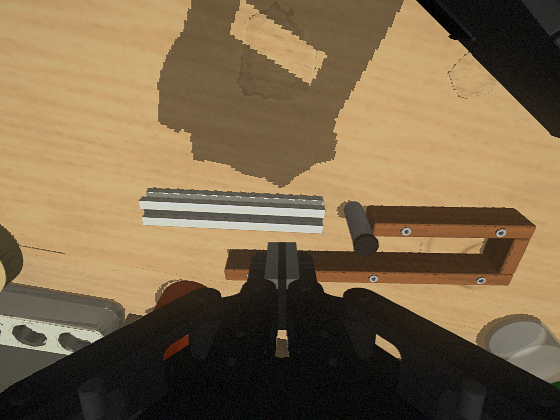

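```bash
python3 -c "
import cv2
im=cv2.imread('pics/w6.png');cv2.imwrite('pics/w6d.png',cv2.resize(im[170:300,130:330],None,fx=4,fy=4,interpolation=cv2.INTER_CUBIC));cv2.imwrite('pics/w6e.png',cv2.resize(im[180:310,340:540],None,fx=4,fy=4,interpolation=cv2.INTER_CUBIC))"
```

```text
(no output)
```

View pics/w6d.png

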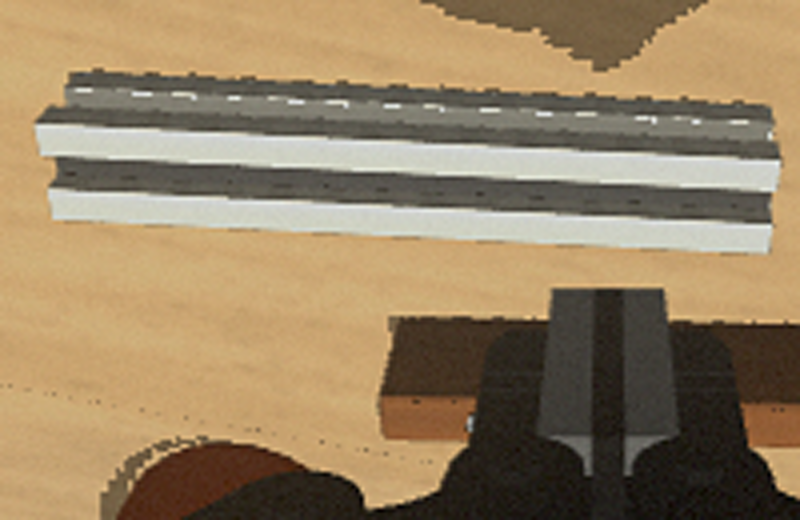

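View pics/w6e.png

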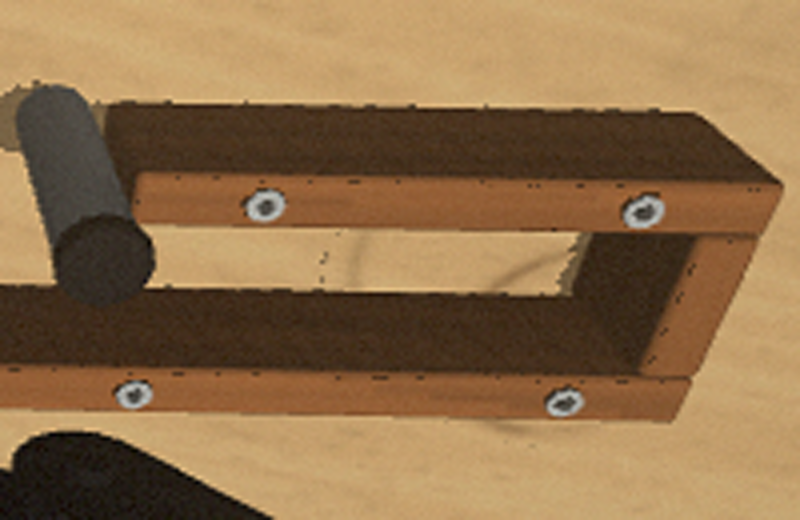

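```bash
python3 -c "
from m import *
c=pickle.load(open('w6.pkl','rb'))
wfit([(NR,(139.2,201)),(FR,(142.5,224.5)),(FL,(322.5,232.7)),(NL,(325,210))],c)
print('bay by wrist (world is what matters):')
wfit([((20,-120,32),(225,269)),((34,-120,32),(225.5,279)),((-34,149,32),(535.7,226.2)),((-20,135,32),(513.7,238.7)),((20,135,32),(500,273)),((34,149,32),(508,285.5)),((-34,12,32),(374,223.2))],c,(.68,.05,.2))
"
```

```text
rail bay [ -33.1 -109.6] yaw -2.0 world [ 0.6765 -0.0593  0.1784]
res [[-1.0, -0.4], [0.6, 0.5], [-0.1, 0.7], [0.5, -0.5]]
-80 world [ 0.691 -0.138] bay [ -35.8 -189.5]
-50 world [ 0.685 -0.108] bay [ -34.8 -159.5]
50 world [ 0.668 -0.01 ] bay [-31.4 -59.6]
80 world [0.662 0.019] bay [-30.4 -29.6]
bay by wrist (world is what matters):
rail bay [-0.7 -0.1] yaw 0.1 world [0.6852 0.0546 0.2146]
res [[-1.2, -0.1], [-0.5, 1.1], [1.5, -0.6], [0.7, 0.2], [-1.3, 1.0], [0.5, 0.0], [0.1, -0.3]]
-80 world [ 0.702 -0.024] bay [ -0.5 -80.1]
-50 world [0.696 0.006] bay [ -0.6 -50.1]
50 world [0.675 0.103] bay [-0.8 49.9]
80 world [0.668 0.133] bay [-0.8 79.9]
```

Emit:
{"api": "play_rows", "payload": {"travel": [[1.0, 0.6, -2], [0, 0, -2.5], [0, 0, -2.5], [0, 0, -2.5], [0, 0, -1.2], [0, 0, 0], [0, 0, 0]], "rotation": [[0, 0, 0], [0, 0, 0], [0, 0, 0], [0, 0, 0], [0, 0, 0], [0, 0, 0], [0, 0, 0]], "claw": [0, 0, 0, 0, 0, 0, 0]}}

```text
time_s: 8.2
position: [0.6263, -0.0207, 0.0194]
tool_rot: [[0.213, -0.22, 0.952], [0.033, 0.975, 0.218], [-0.977, -0.015, 0.215]]
ft_force: [-0.2, -0.6, -0.0]
grip_width: 0.0001
```

```bash
python3 - <<'E'
from m import *
st()
E
```

```text
t 8.2 pos [ 0.6263 -0.0207  0.0194] bay [-74.1 -61.3] F [-0.2 -0.6 -0. ] w 0.0001 jaw az 102.7 x [ 0.21  0.03 -0.98]
```

Emit:
{"api": "play_rows", "payload": {"travel": [[0.4, 0.1, -0.4], [0.4, 0.1, 0], [0.4, 0.1, 0], [0.4, 0.1, 0], [0.4, 0.1, 0], [0.4, 0.1, 0], [0.4, 0.1, 0], [0.4, 0.1, 0], [0.3, 0.1, 0], [0, 0, 0]], "rotation": [[0, 0, 0], [0, 0, 0], [0, 0, 0], [0, 0, 0], [0, 0, 0], [0, 0, 0], [0, 0, 0], [0, 0, 0], [0, 0, 0], [0, 0, 0]], "claw": [0, 0, 0, 0, 0, 0, 0, 0, 0, 0]}}

```text
time_s: 9.03
position: [0.6667, -0.0112, 0.0185]
tool_rot: [[0.218, -0.22, 0.951], [0.031, 0.975, 0.218], [-0.976, -0.018, 0.219]]
ft_force: [-0.4, -0.7, -0.9]
grip_width: -0.0002
```

```bash
python3 - <<'E'
from m import *
st()
E
```

```text
t 9.03 pos [ 0.6667 -0.0112  0.0185] bay [-32.6 -60.5] F [-0.4 -0.7 -0.9] w -0.0002 jaw az 102.7 x [ 0.22  0.03 -0.98]
```

Now the right end: back off, lift and look.

Emit:
{"api": "play_rows", "payload": {"travel": [[-1.5, -0.3, 0], [-1.5, -1.0, 0.5], [0, -2.4, 2], [0, -2.4, 2.5], [0, -2.0, 2.5], [0.4, -1.0, 2], [0, 0, 2], [0, 0, 0]], "rotation": [[0, 0, 0], [0, 0, 0], [0, 0, 0], [0, 0, 0], [0, 0, 0], [0, 0, 0], [0, 0, 0], [0, 0, 0]], "claw": [0, 0, 0, 0, 0, 0, 0, 0]}}

```text
time_s: 9.7
position: [0.6379, -0.1052, 0.1375]
tool_rot: [[0.215, -0.221, 0.951], [0.032, 0.975, 0.22], [-0.976, -0.017, 0.217]]
ft_force: [0.9, -0.2, 0.3]
grip_width: 0.0002
```

```bash
python3 -c "
from m import *
wsnap('w7')"
```

```text
t 9.7 pos [ 0.6379 -0.1052  0.1375] bay [ -80.6 -146.3] F [ 0.9 -0.2  0.3] w 0.0002 jaw az 102.8 x [ 0.22  0.03 -0.98]
```

View pics/w7.png

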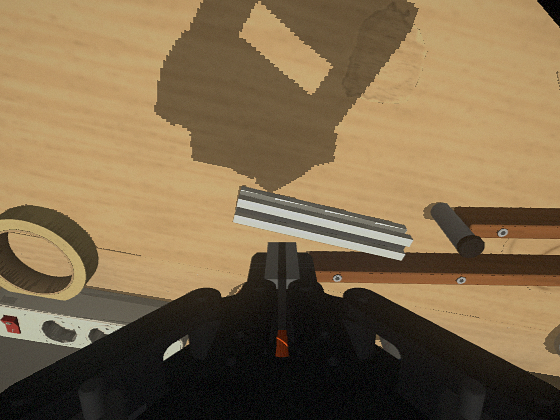

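View pics/w7c.png

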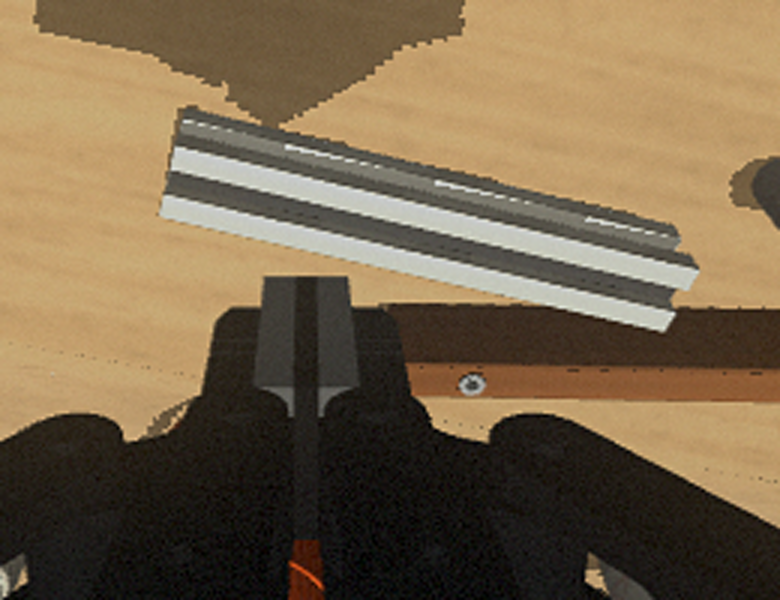

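```bash
cat >> m.py <<'E'
Q=lambda x,y:(180+x/3-.33,150+y/3-.33)
E
python3 -c "
from m import *
c=pickle.load(open('w7.pkl','rb'))
wfit([(NR,Q(173,146)),(FR,Q(160,215)),(FL,Q(667,332)),(NL,Q(698,268))],c)
"
```

```text
rail bay [ -20.7 -110.2] yaw -14.2 world [ 0.6888 -0.0572 -0.0348]
res [[0.4, -0.5], [-0.7, 0.7], [-0.7, -0.2], [1.0, 0.1]]
-80 world [ 0.686 -0.137] bay [ -40.3 -187.7]
-50 world [ 0.687 -0.107] bay [ -32.9 -158.6]
50 world [ 0.691 -0.007] bay [ -8.5 -61.7]
80 world [0.692 0.023] bay [ -1.1 -32.6]
```

Emit:
{"api": "play_rows", "payload": {"travel": [[0.2, -1.2, -2], [0, 0, -2.5], [0, 0, -2.5], [0, 0, -2.5], [0, 0, -1.4], [0, 0, 0], [0, 0, 0]], "rotation": [[0, 0, 0], [0, 0, 0], [0, 0, 0], [0, 0, 0], [0, 0, 0], [0, 0, 0], [0, 0, 0]], "claw": [0, 0, 0, 0, 0, 0, 0]}}

```text
time_s: 10.33
position: [0.6359, -0.1142, 0.0168]
tool_rot: [[0.207, -0.223, 0.952], [0.035, 0.975, 0.221], [-0.978, -0.012, 0.21]]
ft_force: [0.5, 0.8, -0.1]
grip_width: 0.0
```

```bash
python3 - <<'E'
from m import *
st()
E
```

```text
t 10.33 pos [ 0.6359 -0.1142  0.0168] bay [ -84.4 -154.7] F [ 0.5  0.8 -0.1] w 0.0 jaw az 102.9 x [ 0.21  0.04 -0.98]
```

Emit:
{"api": "play_rows", "payload": {"travel": [[0.5, 0.0, 0], [0.5, 0.1, 0], [0.5, 0.1, 0], [0.5, 0.1, 0], [0.5, 0.1, 0], [0.5, 0.1, 0], [0.5, 0.1, 0], [0.5, 0.1, 0], [0.5, 0.1, 0], [0.3, 0.1, 0], [0, 0, 0]], "rotation": [[0, 0, 0], [0, 0, 0], [0, 0, 0], [0, 0, 0], [0, 0, 0], [0, 0, 0], [0, 0, 0], [0, 0, 0], [0, 0, 0], [0, 0, 0], [0, 0, 0]], "claw": [0, 0, 0, 0, 0, 0, 0, 0, 0, 0, 0]}}

```text
time_s: 11.25
position: [0.6912, -0.104, 0.0212]
tool_rot: [[0.213, -0.224, 0.951], [0.033, 0.974, 0.223], [-0.976, -0.016, 0.215]]
ft_force: [-0.3, -0.4, 0.6]
grip_width: 0.0002
```

```bash
python3 - <<'E'
from m import *
st()
E
```

```text
t 11.25 pos [ 0.6912 -0.104   0.0212] bay [ -28.2 -156.4] F [-0.3 -0.4  0.6] w 0.0002 jaw az 103.0 x [ 0.21  0.03 -0.98]
```

Emit:
{"api": "play_rows", "payload": {"travel": [[-1.5, -0.3, 0], [-1.5, 1.0, 0.5], [-0.5, 2.4, 2], [0, 2.4, 2.5], [0, 2.0, 2.5], [0, 0.6, 2], [0, 0, 1.5], [0, 0, 0]], "rotation": [[0, 0, 0], [0, 0, 0], [0, 0, 0], [0, 0, 0], [0, 0, 0], [0, 0, 0], [0, 0, 0], [0, 0, 0]], "claw": [0, 0, 0, 0, 0, 0, 0, 0]}}

```text
time_s: 11.92
position: [0.6527, -0.0193, 0.1338]
tool_rot: [[0.21, -0.223, 0.952], [0.035, 0.975, 0.22], [-0.977, -0.013, 0.212]]
ft_force: [0.9, 1.0, 0.2]
grip_width: -0.0002
```

```bash
python3 -c "
from m import *
wsnap('w8')
im=cv2.imread('pics/w8.png');cv2.imwrite('pics/w8c.png',cv2.resize(im[150:350,110:370],None,fx=3,fy=3,interpolation=cv2.INTER_CUBIC))"
```

```text
t 11.92 pos [ 0.6527 -0.0193  0.1338] bay [-48.  -65.5] F [0.9 1.  0.2] w -0.0002 jaw az 102.9 x [ 0.21  0.03 -0.98]
```

View pics/w8c.png

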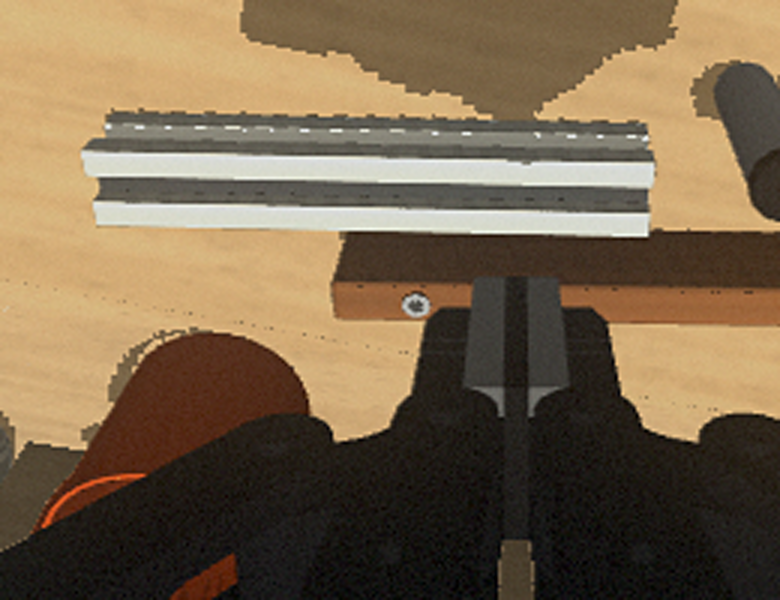

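```bash
python3 -c "
from m import *
Q=lambda x,y:(110+x/3-.33,150+y/3-.33)
c=pickle.load(open('w8.pkl','rb'))
wfit([(NR,Q(81,152)),(FR,Q(94,226)),(FL,Q(649,236)),(NL,Q(654,162))],c)
"
```

```text
rail bay [  -6.1 -107.9] yaw -0.1 world [ 0.7026 -0.052   0.2099]
res [[-0.8, -0.3], [0.8, 0.2], [-0.4, 0.3], [0.3, -0.2]]
-80 world [ 0.719 -0.13 ] bay [  -6.3 -187.9]
-50 world [ 0.713 -0.101] bay [  -6.2 -157.9]
50 world [ 0.692 -0.003] bay [ -6.  -57.9]
80 world [0.686 0.026] bay [ -5.9 -27.9]
```

Emit:
{"api": "play_rows", "payload": {"travel": [[0.2, -2.1, 0], [0.2, -2.1, -2], [0, 0, -2.5], [0, 0, -2.5], [0, 0, -2.5], [0, 0, -1.2], [0, 0, 0], [0, 0, 0]], "rotation": [[0, 0, 0], [0, 0, 0], [0, 0, 0], [0, 0, 0], [0, 0, 0], [0, 0, 0], [0, 0, 0], [0, 0, 0]], "claw": [0, 0, 0, 0, 0, 0, 0, 0]}}

```text
time_s: 12.63
position: [0.6518, -0.0652, 0.0119]
tool_rot: [[0.199, -0.219, 0.955], [0.037, 0.976, 0.216], [-0.979, -0.008, 0.202]]
ft_force: [-0.1, 0.1, 0.0]
grip_width: -0.0002
```

```bash
python3 - <<'E'
from m import *
st()
E
```

```text
t 12.63 pos [ 0.6518 -0.0652  0.0119] bay [ -58.5 -110.2] F [-0.1  0.1  0. ] w -0.0002 jaw az 102.6 x [ 0.2   0.04 -0.98]
```

Emit:
{"api": "play_rows", "payload": {"travel": [[0.5, 0.1, 0.2], [0.5, 0.1, 0], [0.5, 0.1, 0], [0.4, 0.1, 0], [0.4, 0.1, 0], [0.4, 0.1, 0], [0.3, 0.1, 0], [0, 0, 0]], "rotation": [[0, 0, 0], [0, 0, 0], [0, 0, 0], [0, 0, 0], [0, 0, 0], [0, 0, 0], [0, 0, 0], [0, 0, 0]], "claw": [0, 0, 0, 0, 0, 0, 0, 0]}}

```text
time_s: 13.3
position: [0.6868, -0.0578, 0.0179]
tool_rot: [[0.204, -0.219, 0.954], [0.035, 0.976, 0.216], [-0.978, -0.011, 0.207]]
ft_force: [-0.8, -0.3, -0.0]
grip_width: -0.0002
```

```bash
python3 - <<'E'
from m import *
st()
E
```

```text
t 13.3 pos [ 0.6868 -0.0578  0.0179] bay [ -22.8 -110.3] F [-0.8 -0.3 -0. ] w -0.0002 jaw az 102.6 x [ 0.2   0.04 -0.98]
```

Emit:
{"api": "play_rows", "payload": {"travel": [[-1.5, -0.3, 0], [-0.5, -0.5, 1], [0, -2, 2.5], [0, -2.5, 2.5], [0, -2.5, 2.5], [0.5, -2, 2], [0.5, -0.5, 0], [0, 0, 0]], "rotation": [[0, 0, 0], [0, 0, 0], [0, 0, 0], [0, 0, 0], [0, 0, 0], [0, 0, 0], [0, 0, 0], [0, 0, 0]], "claw": [0, 0, 0, 0, 0, 0, 0, 0]}}

```text
time_s: 13.97
position: [0.6749, -0.165, 0.132]
tool_rot: [[0.205, -0.221, 0.954], [0.034, 0.975, 0.218], [-0.978, -0.012, 0.207]]
ft_force: [-0.8, 0.0, -1.9]
grip_width: -0.0002
```

```bash
python3 -c "
from m import *
wsnap('w9')
im=cv2.imread('pics/w9.png');cv2.imwrite('pics/w9c.png',cv2.resize(im[180:330,200:460],None,fx=3,fy=3,interpolation=cv2.INTER_CUBIC))"
```

```text
t 13.97 pos [ 0.6749 -0.165   0.132 ] bay [ -57.  -212.6] F [-0.8  0.  -1.9] w -0.0002 jaw az 102.7 x [ 0.2   0.03 -0.98]
```

View pics/w9.png

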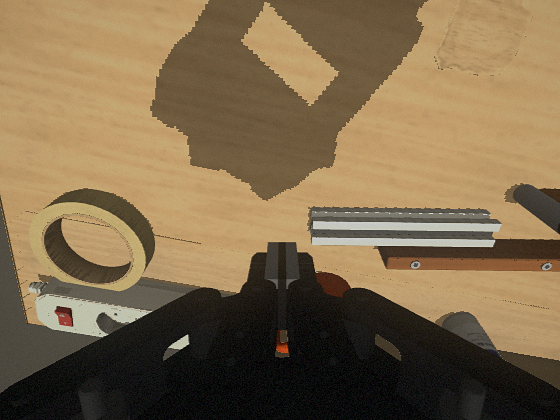

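View pics/w9c.png

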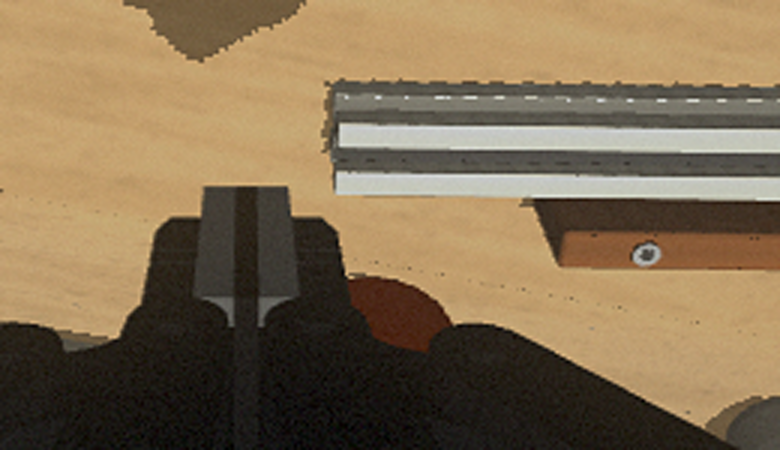

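```bash
python3 -c "
from m import *
Q=lambda x,y:(200+x/3-.33,180+y/3-.33)
c=pickle.load(open('w9.pkl','rb'))
wfit([(NR,Q(339,123)),(FR,Q(335,195)),(FL,(494.5,246.5)),(NL,(501.5,222.5))],c)
"
```

```text
rail bay [-1.000e-01 -1.066e+02] yaw 0.4 world [ 0.7082 -0.0495  0.2192]
res [[0.3, 0.2], [0.2, 0.1], [-1.4, -0.2], [0.9, -0.2]]
-80 world [ 0.726 -0.128] bay [   0.4 -186.6]
-50 world [ 0.719 -0.098] bay [   0.2 -156.6]
50 world [ 0.697 -0.001] bay [ -0.4 -56.7]
80 world [0.691 0.029] bay [ -0.6 -26.7]
```

Emit:
{"api": "play_rows", "payload": {"travel": [[1.8, 0.2, 0], [1.8, 0.2, 0], [1.6, 0.2, 0], [0, 0, -2], [0, 0, -2.5], [0, 0, -2.5], [0, 0, -1.5], [0, 0, 0], [0, 0, 0]], "rotation": [[0, 0, 0], [0, 0, 0], [0, 0, 0], [0, 0, 0], [0, 0, 0], [0, 0, 0], [0, 0, 0], [0, 0, 0], [0, 0, 0]], "claw": [0, 0, 0, 0, 0, 0, 0, 0, 0]}}

```text
time_s: 14.77
position: [0.7245, -0.1458, 0.0354]
tool_rot: [[0.19, -0.229, 0.955], [0.043, 0.973, 0.225], [-0.981, -0.001, 0.195]]
ft_force: [0.1, -0.0, 0.2]
grip_width: -0.0002
```

```bash
python3 - <<'E'
from m import *
st()
E
```

```text
t 14.77 pos [ 0.7245 -0.1458  0.0354] bay [  -4.5 -204.2] F [ 0.1 -0.   0.2] w -0.0002 jaw az 103.2 x [ 0.19  0.04 -0.98]
```

Emit:
{"api": "play_rows", "payload": {"travel": [[0.6, -1.0, 0], [0, 0, 0], [0, 0, -1.0], [0, 0, -0.8], [0, 0, 0]], "rotation": [[0, 0, 0], [0, 0, 0], [0, 0, 0], [0, 0, 0], [0, 0, 0]], "claw": [0, 0, 0, 0, 0]}}

```text
time_s: 15.18
position: [0.7306, -0.1529, 0.0185]
tool_rot: [[0.192, -0.231, 0.954], [0.044, 0.973, 0.227], [-0.98, -0.002, 0.197]]
ft_force: [-1.0, 0.1, -0.5]
grip_width: -0.0003
```

```bash
python3 - <<'E'
from m import *
wsnap('w10')
E
```

```text
t 15.18 pos [ 0.7306 -0.1529  0.0185] bay [   0.  -212.4] F [-1.   0.1 -0.5] w -0.0003 jaw az 103.4 x [ 0.19  0.04 -0.98]
```

View pics/w10.png

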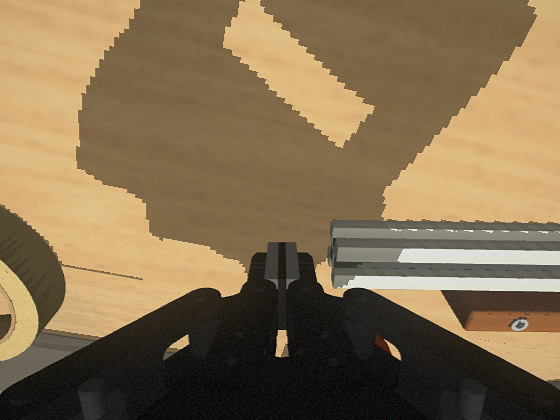

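Emit:
{"api": "play_rows", "payload": {"travel": [[-0.1, 0.5, -0.2], [-0.1, 0.5, 0], [-0.1, 0.5, 0], [-0.11, 0.5, 0], [-0.11, 0.5, 0], [-0.11, 0.5, 0], [-0.11, 0.5, 0], [-0.11, 0.5, 0], [0, 0, 0]], "rotation": [[0, 0, 0], [0, 0, 0], [0, 0, 0], [0, 0, 0], [0, 0, 0], [0, 0, 0], [0, 0, 0], [0, 0, 0], [0, 0, 0]], "claw": [0, 0, 0, 0, 0, 0, 0, 0, 0]}}

```text
time_s: 15.98
position: [0.7215, -0.1078, 0.0186]
tool_rot: [[0.194, -0.232, 0.953], [0.043, 0.973, 0.228], [-0.98, -0.004, 0.199]]
ft_force: [-0.1, -0.5, 0.6]
grip_width: -0.0
```

```bash
python3 - <<'E'
from m import *
wsnap('w11')
crop('top','pics/t11.png',210,110,160,120,5)
E
```

```text
t 15.98 pos [ 0.7215 -0.1078  0.0186] bay [   0.6 -166.5] F [-0.1 -0.5  0.6] w -0.0 jaw az 103.4 x [ 0.19  0.04 -0.98]
```

View pics/w11.png

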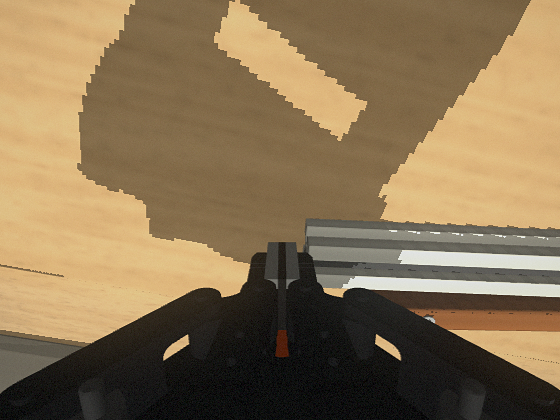

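View pics/t11.png

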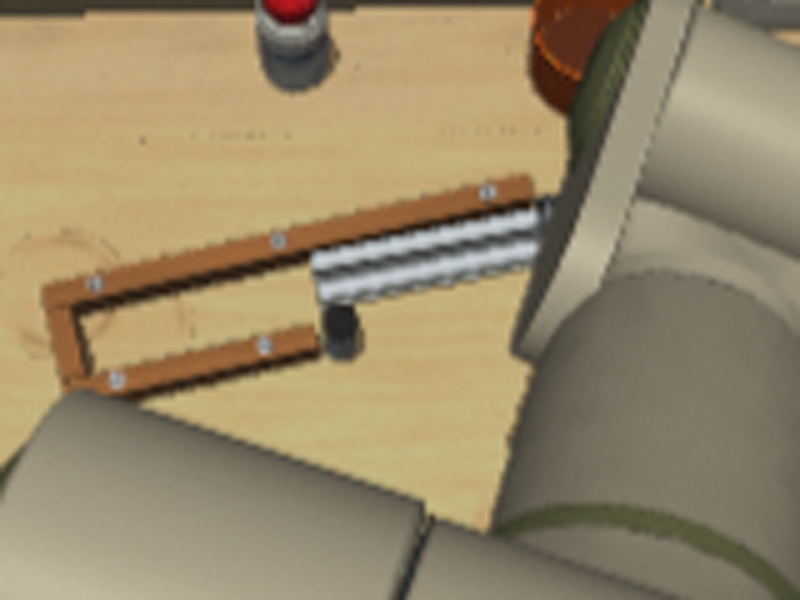

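Emit:
{"api": "play_rows", "payload": {"travel": [[-0.11, 0.5, 0], [-0.11, 0.5, 0], [-0.11, 0.5, 0], [-0.11, 0.5, 0], [-0.11, 0.5, 0], [-0.11, 0.5, 0], [-0.11, 0.5, 0], [-0.11, 0.5, 0], [-0.11, 0.5, 0], [0, 0, 0]], "rotation": [[0, 0, 0], [0, 0, 0], [0, 0, 0], [0, 0, 0], [0, 0, 0], [0, 0, 0], [0, 0, 0], [0, 0, 0], [0, 0, 0], [0, 0, 0]], "claw": [0, 0, 0, 0, 0, 0, 0, 0, 0, 0]}}

```text
time_s: 16.92
position: [0.7108, -0.0598, 0.0187]
tool_rot: [[0.195, -0.231, 0.953], [0.042, 0.973, 0.227], [-0.98, -0.005, 0.199]]
ft_force: [0.7, -0.0, 0.2]
grip_width: -0.0001
```

```bash
python3 - <<'E'
from m import *
st()
crop('top','pics/t12.png',210,110,160,120,5)
E
```

```text
t 16.92 pos [ 0.7108 -0.0598  0.0187] bay [   0.3 -117.3] F [ 0.7 -0.   0.2] w -0.0001 jaw az 103.4 x [ 0.19  0.04 -0.98]
```

View pics/t12.png

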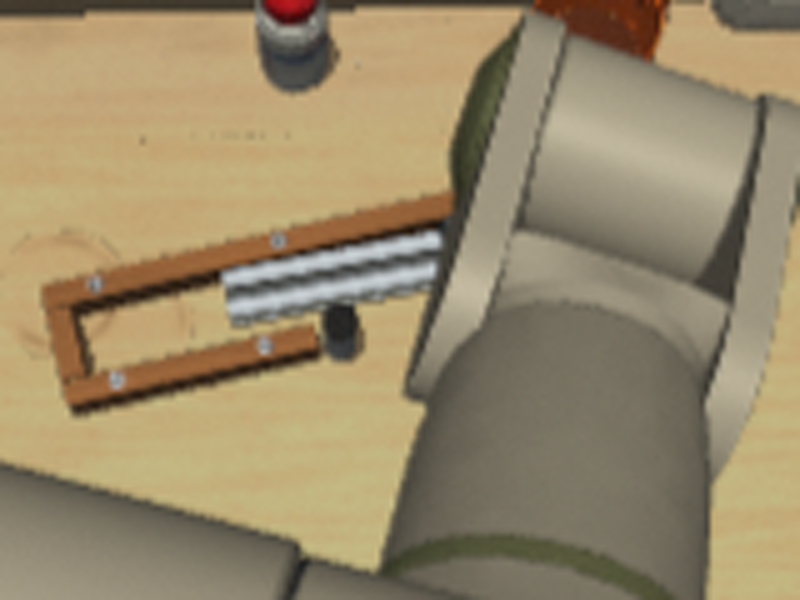

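Emit:
{"api": "play_rows", "payload": {"travel": [[-0.11, 0.5, 0], [-0.11, 0.5, 0], [-0.11, 0.5, 0], [-0.11, 0.5, 0], [-0.11, 0.5, 0], [-0.11, 0.5, 0], [-0.11, 0.5, 0], [-0.11, 0.5, 0], [-0.11, 0.5, 0], [-0.11, 0.5, 0], [-0.11, 0.5, 0], [0, 0, 0]], "rotation": [[0, 0, 0], [0, 0, 0], [0, 0, 0], [0, 0, 0], [0, 0, 0], [0, 0, 0], [0, 0, 0], [0, 0, 0], [0, 0, 0], [0, 0, 0], [0, 0, 0], [0, 0, 0]], "claw": [0, 0, 0, 0, 0, 0, 0, 0, 0, 0, 0, 0]}}

```text
time_s: 17.97
position: [0.6975, 0.0004, 0.0187]
tool_rot: [[0.195, -0.23, 0.953], [0.041, 0.973, 0.227], [-0.98, -0.005, 0.199]]
ft_force: [-0.4, -0.2, -1.1]
grip_width: -0.0001
```

```bash
python3 - <<'E'
from m import *
wsnap('w13')
crop('top','pics/t13.png',210,110,160,120,5)
E
```

```text
t 17.97 pos [6.975e-01 4.000e-04 1.870e-02] bay [ -0.  -55.6] F [-0.4 -0.2 -1.1] w -0.0001 jaw az 103.3 x [ 0.2   0.04 -0.98]
```

View pics/t13.png

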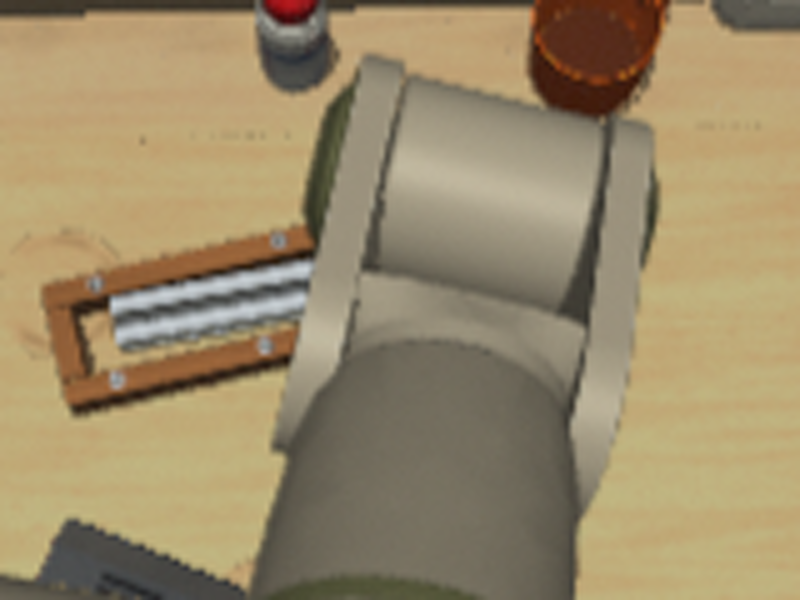

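View pics/w13.png

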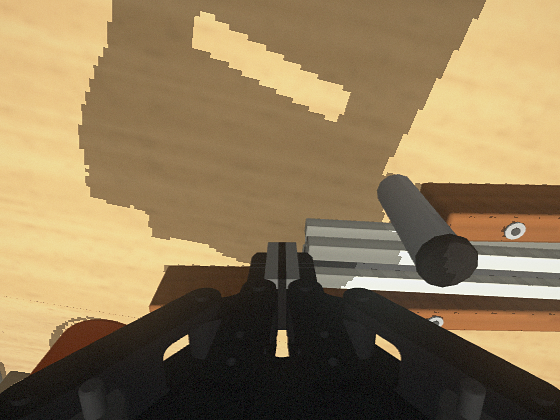

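Emit:
{"api": "play_rows", "payload": {"travel": [[-0.06, 0.3, 0], [-0.06, 0.3, 0], [-0.06, 0.3, 0], [-0.04, 0.2, 0], [0, 0, 0]], "rotation": [[0, 0, 0], [0, 0, 0], [0, 0, 0], [0, 0, 0], [0, 0, 0]], "claw": [0, 0, 0, 0, 0]}}

```text
time_s: 18.48
position: [0.6956, 0.0105, 0.0187]
tool_rot: [[0.196, -0.229, 0.954], [0.04, 0.973, 0.225], [-0.98, -0.006, 0.2]]
ft_force: [0.2, -1.5, -0.1]
grip_width: 0.0001
```

```bash
python3 - <<'E'
from m import *
wsnap('w14')
crop('top','pics/t14.png',210,150,100,75,8)
E
```

```text
t 18.48 pos [0.6956 0.0105 0.0187] bay [  0.2 -45.3] F [ 0.2 -1.5 -0.1] w 0.0001 jaw az 103.2 x [ 0.2   0.04 -0.98]
```

View pics/t14.png

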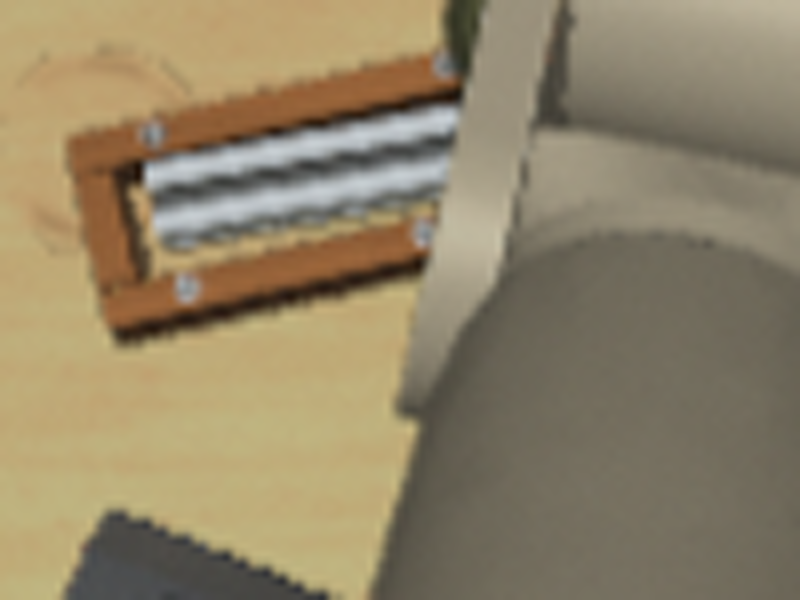

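View pics/w14.png

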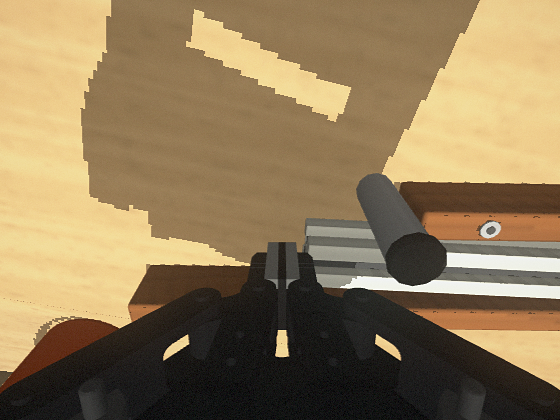

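Emit:
{"api": "play_rows", "payload": {"travel": [[-0.04, 0.2, 0], [-0.04, 0.2, 0], [0, 0, 0]], "rotation": [[0, 0, 0], [0, 0, 0], [0, 0, 0]], "claw": [0, 0, 0]}}

```text
time_s: 18.83
position: [0.6948, 0.0143, 0.0187]
tool_rot: [[0.196, -0.228, 0.954], [0.04, 0.974, 0.225], [-0.98, -0.006, 0.2]]
ft_force: [0.5, -1.2, 0.5]
grip_width: 0.0002
```

Emit:
{"api": "play_rows", "payload": {"travel": [[-0.03, 0.15, 0], [0, 0, 0]], "rotation": [[0, 0, 0], [0, 0, 0]], "claw": [0, 0]}}

```text
time_s: 19.0
position: [0.6945, 0.016, 0.0187]
tool_rot: [[0.196, -0.228, 0.954], [0.04, 0.974, 0.225], [-0.98, -0.006, 0.2]]
ft_force: [-0.5, -0.2, -0.9]
grip_width: -0.0001
```

```bash
python3 - <<'E'
from m import *
st()
crop('top','pics/t15.png',210,150,100,75,8)
E
```

```text
t 19.0 pos [0.6945 0.016  0.0187] bay [  0.3 -39.8] F [-0.5 -0.2 -0.9] w -0.0001 jaw az 103.2 x [ 0.2   0.04 -0.98]
```

View pics/t15.png

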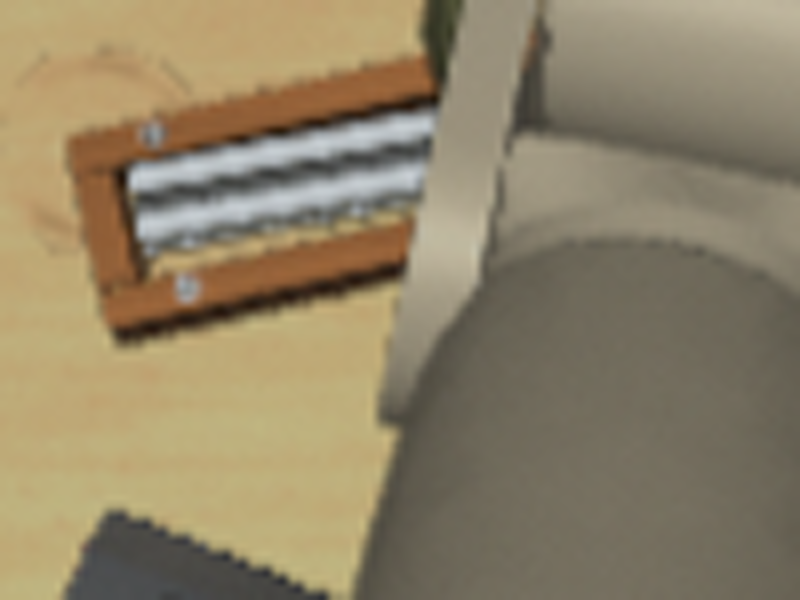

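Emit:
{"api": "play_rows", "payload": {"travel": [[-0.02, 0.12, 0], [0, 0, 0]], "rotation": [[0, 0, 0], [0, 0, 0]], "claw": [0, 0]}}

```text
time_s: 19.22
position: [0.6943, 0.0171, 0.0187]
tool_rot: [[0.196, -0.228, 0.954], [0.04, 0.974, 0.225], [-0.98, -0.006, 0.2]]
ft_force: [-0.1, 0.2, 0.2]
grip_width: 0.0002
```

Emit:
{"api": "play_rows", "payload": {"travel": [[-0.02, 0.12, 0]], "rotation": [[0, 0, 0]], "claw": [0]}}

```text
time_s: 19.3
position: [0.6942, 0.0182, 0.0187]
tool_rot: [[0.196, -0.228, 0.954], [0.04, 0.974, 0.225], [-0.98, -0.006, 0.2]]
ft_force: [-0.2, -1.4, -0.6]
grip_width: 0.0
```

Emit:
{"api": "play_rows", "payload": {"travel": [[-0.02, 0.12, 0]], "rotation": [[0, 0, 0]], "claw": [0]}}

```text
time_s: 19.38
position: [0.6941, 0.0192, 0.0187]
tool_rot: [[0.196, -0.228, 0.954], [0.039, 0.974, 0.225], [-0.98, -0.007, 0.2]]
ft_force: [1.0, -4.7, -0.3]
grip_width: 0.0
```

Emit:
{"api": "play_rows", "payload": {"travel": [[-0.02, 0.1, 0]], "rotation": [[0, 0, 0]], "claw": [0]}}

```text
time_s: 19.47
position: [0.6943, 0.0194, 0.0189]
tool_rot: [[0.197, -0.228, 0.953], [0.038, 0.974, 0.225], [-0.98, -0.008, 0.201]]
ft_force: [1.0, -7.1, -0.3]
grip_width: 0.0001
```

```bash
python3 - <<'E'
from m import *
wsnap('w16')
crop('top','pics/t16.png',210,150,100,75,8)
st()
E
```

```text
t 19.47 pos [0.6943 0.0194 0.0189] bay [  0.8 -36.4] F [ 1.  -7.1 -0.3] w 0.0001 jaw az 103.2 x [ 0.2   0.04 -0.98]
t 19.57 pos [0.6943 0.0193 0.019 ] bay [  0.8 -36.5] F [ 0.4 -5.6 -0.6] w -0.0001 jaw az 103.2 x [ 0.2   0.04 -0.98]
```

View pics/t16.png

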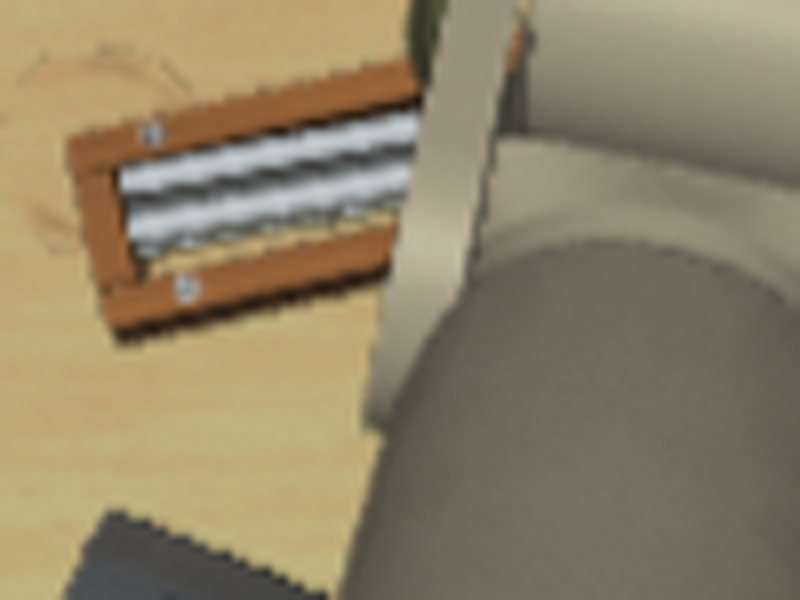

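The rail has stalled against the end stop at about 7 N. Next I back off along the bay axis and lift away.

Emit:
{"api": "play_rows", "payload": {"travel": [[0.1, -0.5, 0], [0.2, -1.0, 0], [0.2, -1.0, 0], [0, 0, 1.5], [0, 0, 2.5], [0, 0, 3], [0, 0, 3], [-2, -1, 3], [-3, -1, 2], [-3, -1, 0], [-3, -1, 0], [0, 0, 0]], "rotation": [[0, 0, 0], [0, 0, 0], [0, 0, 0], [0, 0, 0], [0, 0, 0], [0, 0, 0], [0, 0, 0], [0, 0, 0], [0, 0, 0], [0, 0, 0], [0, 0, 0], [0, 0, 0]], "claw": [0, 0, 0, 0, 0, 0, 0, 0, 0, 0, 0, 0]}}

```text
time_s: 20.57
position: [0.5847, -0.055, 0.1733]
tool_rot: [[0.195, -0.226, 0.955], [0.04, 0.974, 0.222], [-0.98, -0.005, 0.198]]
ft_force: [0.5, 0.6, 0.6]
grip_width: -0.0
```

Emit:
{"api": "play_rows", "payload": {"travel": [[-2, -3, 0], [-2, -3, 0], [-2, -3, 0], [-2, -3, 0], [0, -3, 0], [0, 0, 0]], "rotation": [[0, 0, 0], [0, 0, 0], [0, 0, 0], [0, 0, 0], [0, 0, 0], [0, 0, 0]], "claw": [0, 0, 0, 0, 0, 0]}}

```text
time_s: 21.07
position: [0.5007, -0.2131, 0.1756]
tool_rot: [[0.2, -0.227, 0.953], [0.039, 0.974, 0.223], [-0.979, -0.007, 0.203]]
ft_force: [0.0, 0.1, -0.5]
grip_width: -0.0005
```

```bash
python3 - <<'E'
from m import *
st()
im=cv2.cvtColor(env.get_image('top'),cv2.COLOR_RGB2BGR)
cv2.imwrite('pics/t17.png',im); cv2.imwrite('pics/t17c.png',cv2.resize(im[130:230,210:370],None,fx=5,fy=5,interpolation=cv2.INTER_CUBIC))
E
```

```text
t 21.07 pos [ 0.5007 -0.2131  0.1756] bay [-237.5 -222.8] F [ 0.   0.1 -0.5] w -0.0005 jaw az 103.1 x [ 0.2   0.04 -0.98]
```

View pics/t17.png

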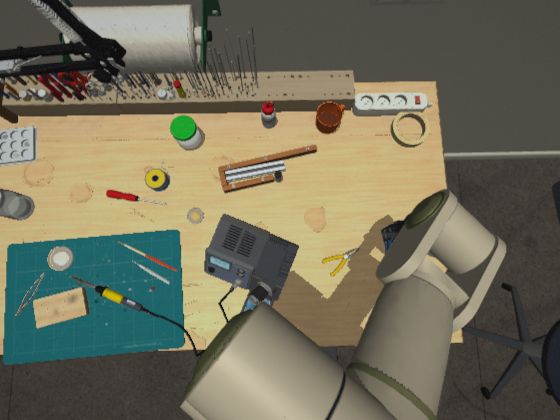

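View pics/t17c.png

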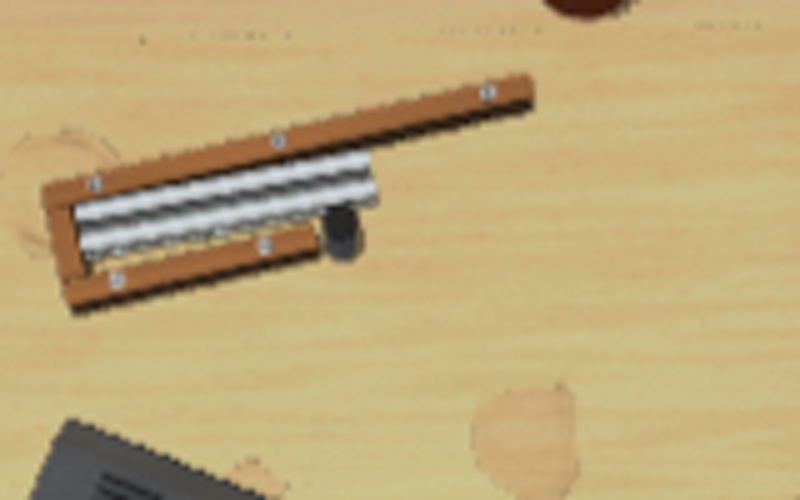

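```bash
python3 - <<'E'
from m import *
for n,f in [(a,b) for a,b in [('rail',[((12.5,80,25),(75,207)),((12.5,-80,25),(370,152)),((-12.5,-80,25),(378,196))]) ]]:
    s,r=fit(f,[.67,.1,.2]); print(tobay(s).round(1),np.degrees(s[2]-B[2]).round(1),'front y',tobay(tf(s,np.array([0,.08,0]))).round(1)); print(r.round(2))
a=cv2.imread('pics/top0.png').astype(int);b=cv2.imread('pics/t17.png').astype(int)
d=(abs(a-b).sum(2)>60)
for n,(x,y) in {'screwdriver':(135,197),'reel':(156,179),'dish':(195,215),'greenjar':(184,130),'pliers':(342,262),'mug':(328,117),'bottle':(268,113)}.items(): print(n,d[y-20:y+20,x-25:x+25].sum())
E
```

```text
[ 4.7 54.8] -2.4 front y [  8.1 134.7]
[[ 0.04 -0.02]
 [-0.12  0.  ]
 [ 0.08  0.02]]
screwdriver 0
reel 0
dish 0
greenjar 0
pliers 642
mug 0
bottle 0
```

```bash
python3 -c "
from rig import env
print(env.observe()['ft_force'].round(1)); print(env.close_job())"
```

```text
[-0.6 -0.2  0. ]
the job is handed in; nothing more can be done
None
```

The rail is in the stock bay with its front end against the end stop, and I handed the job in at about 21 s of the 72 s limit.

**What I did:** With the fingers shut, I pushed the left end, then the right end, and repeated that once. A small nudge at the middle lined the rail up with the bay. I then pushed it along from behind, between the post and the back fence. It was never gripped or lifted.

**Last checks:**
- **At the stop:** The rail stopped moving with about 7 N on the wrist, the highest reading I saw. After I backed off, the top view put its front end at y = 134.7 mm, against 135 mm for the stop face.
- **Alignment:** That view put the rail about 2° off the bay axis and toward the back fence. It has only three points at coarse resolution, so the angle is uncertain.
- **Other items:** The screwdriver, reel and dish showed no change from the first picture.
    - **Pliers:** The picture comparison flagged a change here. By eye they are where they were, and I put the change down to the arm's shadow.
    - **Primer jar:** The arm hid it in the final picture, so I could not check it; I never worked near it.
- **Robot:** At hand-in the gripper was clear of everything and the wrist force was about zero.

One slip: on one descent the fingertip touched the desk lightly, at about 4 N, and I raised it straight away.

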